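# Lock the draught ring and set the check weight

## Task

The bench balance in the rubbing studio has just been cleaned and is due its check. With the pan empty, turn the lock collar of the clear draught ring around it by the lug until it is fully home, its index line at the locked mark; then stand the larger check weight gently on the centre of the pan, without driving the pan down onto its stop, and leave it standing there. Leave the small weight, the jar and the mallet as they are.

Things in the scene. Friction and masses are not known exactly. Their poses are not given: they have to be found in the camera images.
- balance: Bench balance, light grey housing 320 mm deep, 220 mm wide, fixed to the table. Origin on the table under the axis of the pan and collar; +x points to its back, y to its left, z up. The flat deck is 70 mm above the table and reaches from x = -140 to +110 mm and y = +-110 mm; in front of it (x = -140 to -225 mm) a slope with the display goes down to 38 mm.
- collar (a joint): Turn of the draught ring with its captive lock collar about the vertical pan axis, rad. Grows clockwise seen from above; 0 = fully open, 1.047 = fully home against its stop, index line at the locked mark. Starts partly or fully open, stays where it is left, needs about 2.5 N at the lug.
- lug (a point): Centre of the top of the collar's one black thumb lug, white index line along the top; turns with the collar. Upright block 32 mm long radially (80 to 112 mm from the axis, this point at 96), 14 mm wide along the turn, 2 to 30 mm above the deck. In the balance's frame at angle 240 deg minus the collar's turn: front right when open, straight in front (180 deg) when home.
- locked_mark (a point): Inner end of the locked mark, a dark line on the deck in front of the collar, 115 mm from the pan axis on the balance's -x axis, at deck height (70 mm).
- pan (a joint): How far the sprung pan is pressed down, m: 0 = empty, 0.0032 with the larger check weight standing on it, 0.008 = overload stop (12 N). Stiffness 1.53 N/mm, damped.
- pan_centre (a point): Centre of the top of the round steel pan, radius 65 mm, flat, with a thin engraved circle of radius 27 mm; 84 mm above the table when empty. It stands inside the clear wall.
- check_weight: The larger check weight: loose stainless knob weight, 500 g, upright. Cylinder 40 mm diameter and 44 mm high, with a neck and a 24 mm diameter knob up to 63 mm. Origin at the centre of its underside, z up.
- small_weight: The small weight, same shape, 200 g: 29 mm diameter, cylinder 30 mm high, 44 mm overall. Loose; origin at the centre of its underside. To be left alone.
- jar: Amber pigment jar with a white cap, 62 mm diameter, 72 mm high, loose; origin at the centre of its underside. To be left alone.
- mallet: Rubbing mallet with a bound head, 115 mm wide and 44 mm thick, and a 170 mm wooden handle, lying on the table to the left of the balance's back, handle pointing away to the left; origin under the middle of its head, handle along its own -x. To be left alone.
- ring_rim (a point): Centre of the top rim of the draught ring, on the pan axis, 117 mm above the table. The ring is a clear wall, 77 mm outer and 74 mm inner radius, standing on the black lock collar, which is 84 mm in outer radius and reaches 15 mm above the deck; wall, collar and lug turn as one.
Mind the look-alikes: they are no part of the job. Leave any purple or yellow look-alike of the check_weight alone.

How it is judged (in metres and radians):
On the way:
1. the collar is fully home (within 0.05 rad of its stop) while the pan is still empty (value of joint collar above 0.997 rad and value of joint pan below 0.001 m and horizontal distance between check_weight and pan_centre above 0.09 m), for 0.2 s.
At the end, for the whole second after the job is handed in: The collar is within 0.05 rad (3 deg) of its home stop, and the larger check weight stands upright and at rest on the pan, its centre within 10 mm of the pan's centre, the pan sunk by its weight alone (2.4 to 4.2 mm) (value of joint collar above 0.997 rad and horizontal distance between check_weight and pan_centre below 0.01 m and z of check_weight in the frame of pan_centre below 0.004 m and angle between check_weight's own z axis and vertical below 0.06 rad and value of joint pan between 0.0024 and 0.0042 m and linear speed of check_weight below 0.01 m/s); the robot touches nothing.
It fails at once if the pan is driven down onto its overload stop (pressed more than 7.2 mm) (value of joint pan above 0.0072 m).
It fails at once if the small weight, the jar or the mallet is moved more than 20 mm (distance of any of small_weight, jar, mallet from where it was at the start of the episode above 0.02 m).
It also fails if it takes over 70 s, if anything falls off the work surface, if the arm or the gripper's body presses on something with over 40 N, if the wrist force passes 120 N, or if a joint passes its speed limit or range.

## Robot

A 6-joint arm with a two-finger parallel gripper is mounted at the origin on the work surface. World frame = base frame: x ahead of the robot, y to its left, z up, the work surface at z = 0. Lengths are in m, angles in degrees, forces in N, time in s.
With the tool pointing down it reaches from about 0.3 to 0.75 m from the base axis. Payload 8.5 kg.
Tool frame: the origin (TCP) lies on the centre line of the jaws, within the pads' length; the fingertips stand 19 mm ahead of it and the grasp point (between the pads) is the TCP (env.tcp_to_tips is the z of the fingertips in the tool frame, in m); z points along the fingers, y is the line along which they close (so a half turn about z gives the same grasp; the last joint's range is limited). The gripper opens to 85 mm and grips with 20 to 120 N. Pads are 22 mm wide; open, the fingers measure 114 mm over their backs; the gripper's body (76 mm by 85 mm) begins 54 mm behind the grasp point. The pads swing forward as they close: fully open they stand 13 mm farther back than shut.
Start: joints at [-88.367, 21.807, 74.336, -0, 83.858, -12.336], TCP at [0.133, -0.534, 0.25] pointing down, gripper open.
Joint ranges: [-178.18, 178.18], [-50.72, 133.34], [12.68, 142.11], [-81.47, 261.47], [9.98, 163.14], [-165.26, 165.26]. Speed limits (degrees/s): [136.94, 136.94, 180, 180, 180, 180].

## Interface

Orientations are given as a 3x3 rotation matrix whose columns are the frame's x, y, z axes.
In Python, from rig import env gives the robot as it stands.
- The arm moves only by the tool servo_tool, never from a script. Its argument "steps" is a list of rows, each an object of numbers: "tx", "ty", "tz": the shift along the world's x, y, z in cm; "yaw": the turn about the world's z in degrees; "claw": the finger opening in cm, from 0 to 8.54. In form: [{"tx": .., "ty": .., "tz": .., "yaw": .., "claw": ..}, ...]. A call has 1 to 20 rows; each row shifts and turns the commanded pose from where the row before left it; what a row does not reach is not made up. A row lasts 1/10 s, in which the tool goes at most 50 mm and 8.59 degrees, less where a joint would pass 70% of its speed; a pose out of reach is approached as far as the arm can. A call with a gripper value outside its range is refused whole. The fingers move at their own pace and stop on an object; "newtons" is the grip in N (left out, the last holds). Time passes only in rows, so rows that do not move let the fingers close. It gives the time, the measured TCP pose, the force, the opening and the grip force at its end, in the units of the state.
- env.observe(): the state, without advancing time (a new reading comes with each control period).
- env.get_image(name): name is "side" or "top" or "wrist"; returns (picture, depth): 480x640x3 uint8, red, green, blue; 480x640 float32, m along the optical axis (not along the pixel's ray), 0 where there is no reading.
- env.camera_model(name): a dict with "fovy" (degrees; the focal length in pixels is half the picture's height over the tangent of half this angle, whatever the lens; pixels are square), "cx", "cy" (the principal point, pixels), "T" (4x4, takes a point from camera to world coordinates). Camera axes: x right, y down, z forward; pixel columns grow to the right and rows downward; lengths in m; the calibration is good to about 2 mm. A picture is of the moment at which its call begins: read the wrist's pose just before it. camera_model takes no time and is no camera call; for the wrist camera it gives the pose at the moment of the call.
- env.close_job(): hands the job in; it is judged then, once.
The state is a dict: "time_s": time; "q": joint angles; "qvel": joint speeds; "joint_efforts": joint torques, N m; "position": TCP position; "tool_rot": TCP orientation; "ft_force": force on the tool from outside, world axes, zero at the start; "wrist_torque": the same for the moment, N m; "grip_width": finger opening in m; "gripper_force": force on a finger pad.
Only numpy, scipy, OpenCV 4.12 (cv2) and the standard library are available. Lean on these libraries where they do the work, as an engineer would, in place of code of your own. Each camera call takes 0.05 s, during which the arm holds its last target. There are 200 camera calls.

## Working session

There is one attempt and no reset: what is moved stays moved. The work goes in short steps, Python scripts to look and compute and a tool call to move; the robot and the scene stay as the last step left them, time stands still between calls to the robot, and variables do not carry over. Pictures are saved under pics/ and viewed, at most 10 in all, crops included, and the job is handed in when it is done.

Besides the shell and the picture viewer there is one more tool, called after "Emit:" as name([rows], argument=value, ...), one row to a line, values as JSON. servo_tool: Moves the arm, as the interface text tells. Its arguments: {"type":"object","properties":{"steps":{"type":"array"},"newtons":{"type":"number"}},"required":["steps"]}

```bash
mkdir -p pics; cat > h.py <<'E'
from rig import env
import numpy as np, cv2
def ray(n,u,v,z,m=None):
    m=m or env.camera_model(n); f=240/np.tan(np.radians(m["fovy"]/2)); T=np.array(m["T"])
    d=T[:3,:3]@np.array([(u-m["cx"])/f,(v-m["cy"])/f,1.]); o=T[:3,3]
    return o+d*(z-o[2])/d[2]
def cloud(n,D,m):
    f=240/np.tan(np.radians(m["fovy"]/2)); T=np.array(m["T"])
    v,u=np.mgrid[:480,:640]
    P=np.stack([(u-m["cx"])/f*D,(v-m["cy"])/f*D,D],-1)
    return P@T[:3,:3].T+T[:3,3]
E
python3 - <<'E'
from h import *
for n in("top","side"):
    im,D=env.get_image(n); cv2.imwrite(f"pics/{n}.png",im[...,::-1]); np.savez(f"{n}.npz",im=im,D=D)
    m=env.camera_model(n); print(n,m)
o=env.observe();print(o["position"],o["tool_rot"],o["time_s"])
E
```

```text
top {'fovy': 55.31422418759567, 'cx': 319.11829699274807, 'cy': 237.31770874807984, 'T': array([[-0.02196039, -0.9977925 ,  0.06267263,  0.44749632],
       [-0.99962892,  0.02090374, -0.01746614,  0.02706722],
       [ 0.01611749, -0.06303294, -0.99788129,  1.19951865],
       [ 0.        ,  0.        ,  0.        ,  1.        ]])}
side {'fovy': 47.210016913463846, 'cx': 319.3369179557837, 'cy': 239.65005479839823, 'T': array([[-8.59266537e-01, -2.72822165e-01,  4.32699763e-01,
         6.78049833e-02],
       [-5.11527692e-01,  4.57191134e-01, -7.27540850e-01,
         7.72275777e-01],
       [ 6.62774178e-04, -8.46489417e-01, -5.32405134e-01,
         6.55815060e-01],
       [ 0.00000000e+00,  0.00000000e+00,  0.00000000e+00,
         1.00000000e+00]])}
[ 0.13277874 -0.53348834  0.24977587] [[ 9.70420430e-01  2.41421176e-01 -6.16655849e-05]
 [ 2.41421049e-01 -9.70419588e-01  1.30383759e-03]
 [ 2.54932512e-04 -1.28015800e-03 -9.99999148e-01]] 0.1
```

View pics/top.png

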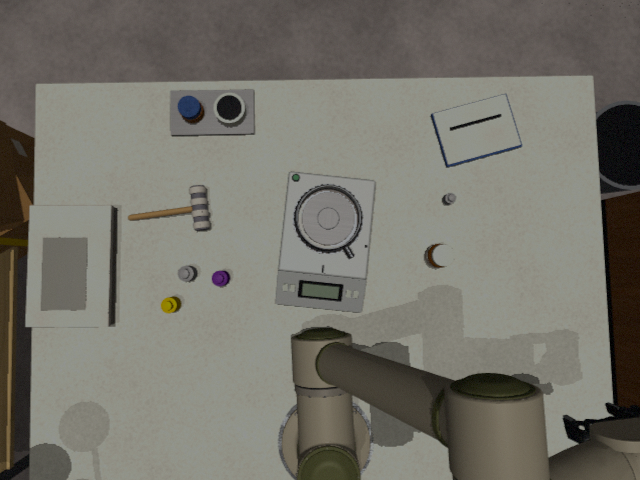

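View pics/side.png

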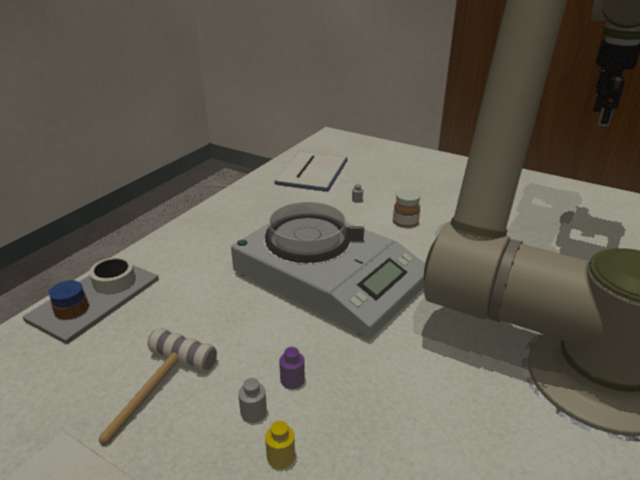

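The top view shows the pan at about (329,218), the lug at (348,252) and the locked mark at (323,269).

What could be taken for the check weight:
- Steel weight at (187,273).
- Purple weight at (221,278).
- Yellow weight at (170,305).
- Small steel weight at (449,199).

I choose the larger steel one at (187,273), and will check it in a crop.

```bash
python3 - <<'E'
from h import *
d=np.load("top.npz"); im,D=d["im"],d["D"]; m=env.camera_model("top")
P=cloud("top",D,m)
for nm,(u,v) in dict(steel=(187,273),purple=(221,278),yellow=(170,305),small=(449,199),jar=(437,256)).items():
    s=P[v-14:v+15,u-14:u+15].reshape(-1,3); zt=np.percentile(s[:,2],99)
    t=s[s[:,2]>zt-.008]; print(nm,"top z %.3f"%zt,"xy",t[:,:2].mean(0).round(4),len(t))
c=ray("top",329,218,.084,m); print("pan",c)
for nm,p in dict(lug=(348,252,.1),mark=(323,269,.07)).items():
    q=ray("top",*p,m)-c; print(nm,q.round(4),np.hypot(*q[:2]),np.degrees(np.arctan2(q[1],q[0])))
# deck corners via depth mask
M=((abs(P[...,2]-.07)<.006)&(D>0)).astype(np.uint8); M=cv2.morphologyEx(M,cv2.MORPH_OPEN,np.ones((5,5)))
n,l,st,ce=cv2.connectedComponentsWithStats(M); 
k=l==1+np.argmax(st[1:,4]); r=cv2.minAreaRect(P[k][:,:2].astype(np.float32)*1000); print("deck rect",r)
a=cv2.resize(im[160:330,260:400],None,fx=4,fy=4)[...,::-1][:,:]
b=cv2.resize(im[245:325,150:240],None,fx=4,fy=4)[...,::-1]
o=np.zeros((600,800,3),np.uint8); o[:600,:440]=a[:600,:440]; o[:320,440:800]=b; cv2.imwrite("pics/crop.png",o)
E
```

```text
steel top z 0.065 xy [0.437 0.331] 81
purple top z 0.064 xy [0.4227 0.2557] 75
yellow top z 0.065 xy [0.3633 0.3671] 80
small top z 0.046 xy [ 0.5886 -0.2765] 43
jar top z 0.076 xy [ 0.4675 -0.2927] 326
pan [ 0.56443004 -0.01769067  0.084     ]
lug [-0.0847 -0.0431  0.016 ] 0.09503100189523385 -153.01348655486484
mark [-0.1243  0.0172 -0.014 ] 0.12548436873449847 172.1443683506361
deck rect ((543.7022705078125, -12.853668212890625), (218.88851928710938, 261.1075439453125), 82.96649169921875)
```

View pics/crop.png

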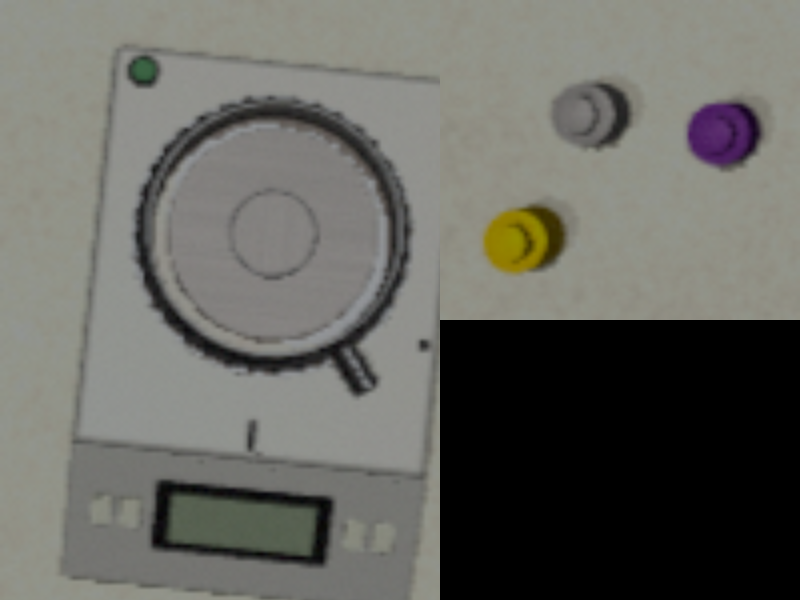

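The crop confirms it: the plain steel weight at full-frame (187,273) is the larger one, and purple and yellow are look-alikes. The lug is about 34° short of the locked mark. I'm moving above the lug.

Emit:
servo_tool([
  {"tx": 2.4,"ty": 3.3,"yaw": 1,"claw": 3.4},
  {"tx": 2.4,"ty": 3.3,"yaw": 1},
  {"tx": 2.4,"ty": 3.3,"yaw": 1},
  {"tx": 2.4,"ty": 3.3,"yaw": 1},
  {"tx": 2.4,"ty": 3.3,"yaw": 1},
  {"tx": 2.4,"ty": 3.3,"yaw": 1},
  {"tx": 2.4,"ty": 3.3,"yaw": 1},
  {"tx": 2.4,"ty": 3.3,"yaw": 1},
  {"tx": 2.4,"ty": 3.3,"yaw": 1},
  {"tx": 2.4,"ty": 3.3,"yaw": 1},
  {"tx": 2.4,"ty": 3.3,"yaw": 1},
  {"tx": 2.4,"ty": 3.3,"yaw": 1},
  {"tx": 2.4,"ty": 3.3,"yaw": 1},
  {"tx": 2.4,"ty": 3.3},
  {},
  {},
])

```text
invalid input at $.steps[0]: expected keys tx, ty, tz, yaw, claw
```

```bash
python3 - <<'E'
from h import *
o=env.observe(); m=env.camera_model("wrist"); im,D=env.get_image("wrist"); np.savez("w1.npz",im=im,D=D,T=m["T"]); cv2.imwrite("pics/w1.png",im[...,::-1])
print(o["position"],np.degrees(np.arctan2(o["tool_rot"][1][1],o["tool_rot"][0][1])),o["grip_width"],m)
E
```

```text
[ 0.13277874 -0.53348834  0.24977587] -76.02955380474076 0.08543583627019374 {'fovy': 67.3699276276153, 'cx': 322.4409165584948, 'cy': 235.4083954968366, 'T': array([[ 0.24099731, -0.92139936, -0.30486638,  0.21193632],
       [-0.97052491, -0.22921923, -0.07443078, -0.51498448],
       [-0.00130076,  0.31381803, -0.94948225,  0.37394954],
       [ 0.        ,  0.        ,  0.        ,  1.        ]])}
```

View pics/w1.png

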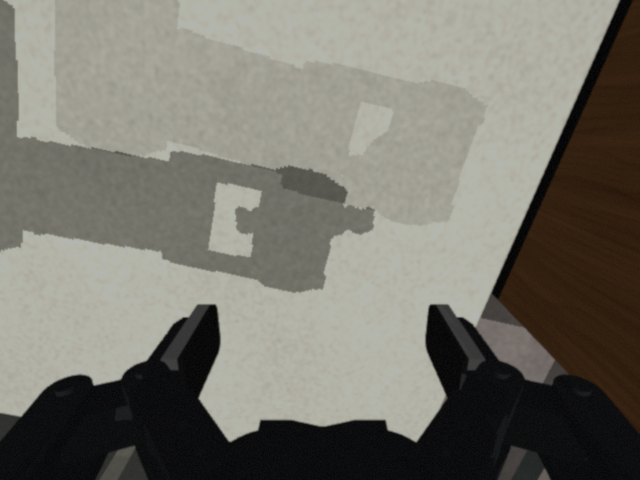

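The call was refused because every row needs all five keys. The picture shows only bare table under the open jaws, with the pads at about (205,330) and (440,330).

Emit:
servo_tool([
  {"tx": 2.4,"ty": 3.3,"tz": 0,"yaw": 1,"claw": 3.4},
  {"tx": 2.4,"ty": 3.3,"tz": 0,"yaw": 1,"claw": 3.4},
  {"tx": 2.4,"ty": 3.3,"tz": 0,"yaw": 1,"claw": 3.4},
  {"tx": 2.4,"ty": 3.3,"tz": 0,"yaw": 1,"claw": 3.4},
  {"tx": 2.4,"ty": 3.3,"tz": 0,"yaw": 1,"claw": 3.4},
  {"tx": 2.4,"ty": 3.3,"tz": 0,"yaw": 1,"claw": 3.4},
  {"tx": 2.4,"ty": 3.3,"tz": 0,"yaw": 1,"claw": 3.4},
  {"tx": 2.4,"ty": 3.3,"tz": 0,"yaw": 1,"claw": 3.4},
  {"tx": 2.4,"ty": 3.3,"tz": 0,"yaw": 1,"claw": 3.4},
  {"tx": 2.4,"ty": 3.3,"tz": 0,"yaw": 1,"claw": 3.4},
  {"tx": 2.4,"ty": 3.3,"tz": 0,"yaw": 1,"claw": 3.4},
  {"tx": 2.4,"ty": 3.3,"tz": 0,"yaw": 1,"claw": 3.4},
  {"tx": 2.4,"ty": 3.3,"tz": 0,"yaw": 1,"claw": 3.4},
  {"tx": 2.4,"ty": 3.3,"tz": 0,"yaw": 0,"claw": 3.4},
  {"tx": 0,"ty": 0,"tz": 0,"yaw": 0,"claw": 3.4},
  {"tx": 0,"ty": 0,"tz": 0,"yaw": 0,"claw": 3.4},
])

```text
time_s: 1.75
position: [0.4687, -0.0712, 0.25]
tool_rot: [[0.89, 0.455, -0.001], [0.455, -0.89, 0.0], [-0.001, -0.0, -1.0]]
ft_force: [-0.1, -0.8, -0.2]
grip_width: 0.0339
gripper_force: 0.0
```

```bash
python3 - <<'E'
from h import *
o=env.observe(); m=env.camera_model("wrist"); im,D=env.get_image("wrist"); np.savez("w1.npz",im=im,D=D,T=m["T"]); cv2.imwrite("pics/w2.png",im[...,::-1])
print(o["position"],np.degrees(np.arctan2(o["tool_rot"][1][1],o["tool_rot"][0][1])),o["grip_width"],m["T"])
E
```

```text
[ 0.46873884 -0.07121617  0.2499888 ] -62.92277350045901 0.03390281910112948 [[ 4.54840154e-01 -8.45266319e-01 -2.80437667e-01  5.41543942e-01]
 [-8.90573065e-01 -4.31780485e-01 -1.42986813e-01 -3.52275790e-02]
 [-2.25574971e-04  3.14786376e-01 -9.49162518e-01  3.74087133e-01]
 [ 0.00000000e+00  0.00000000e+00  0.00000000e+00  1.00000000e+00]]
```

View pics/w2.png

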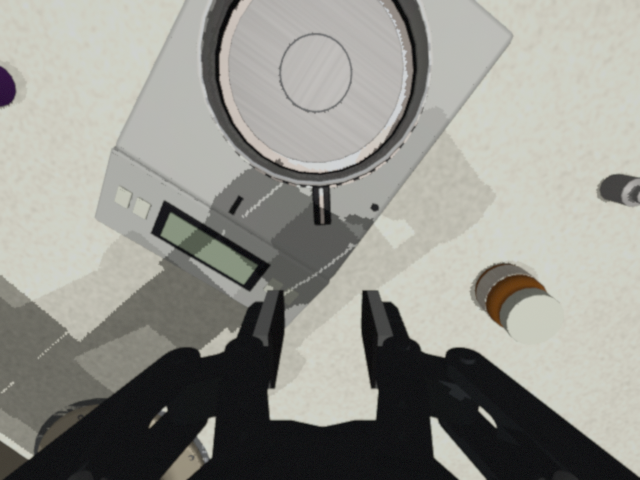

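The wrist view shows the engraved circle centred at (316,72), the lug top running from (321,187) to (322,224), and the inner end of the locked mark at about (240,198).

```bash
python3 - <<'E'
from h import *
m=env.camera_model("wrist"); im=np.load("w1.npz")["im"]
g=cv2.GaussianBlur(cv2.cvtColor(im,cv2.COLOR_RGB2GRAY),(3,3),0)
sub=(cv2.morphologyEx(g,cv2.MORPH_BLACKHAT,np.ones((9,9)))>15).astype(np.uint8)
sub[:25]=0;sub[120:]=0;sub[:,:270]=0;sub[:,362:]=0
pt=cv2.findNonZero(sub)[:,0]; r=np.hypot(*(pt-[316,72]).T); pt=pt[(r>28)&(r<46)]
e=cv2.fitEllipse(pt);print(e,len(pt))
c=ray("wrist",*e[0],.084,m);print("pan",c)
for u,v,z in((321.5,187,.1),(321.5,224,.1),(322,205,.1),(240,198,.07),(233,212,.07)):
    p=ray("wrist",u,v,z,m);q=p-c;print(p.round(4),np.hypot(*q[:2]).round(4),np.degrees(np.arctan2(q[1],q[0])).round(1))
E
```

```text
((315.2759094238281, 72.40670013427734), (71.66370391845703, 78.06586456298828), 178.84210205078125) 863
pan [ 0.56611857 -0.01745096  0.084     ]
[ 0.4948 -0.0588  0.1   ] 0.0824 -149.9
[ 0.4684 -0.0723  0.1   ] 0.112 -150.7
[ 0.4824 -0.0656  0.1   ] 0.0966 -150.1
[ 0.4494 -0.0032  0.07  ] 0.1176 173.0
[ 0.4352 -0.0026  0.07  ] 0.1318 173.5
```

Emit:
servo_tool([
  {"tx": 1.2,"ty": 0.5,"tz": 0,"yaw": 2.6,"claw": 3.4},
  {"tx": 0,"ty": 0,"tz": -4,"yaw": 0,"claw": 3.4},
  {"tx": 0,"ty": 0,"tz": -4,"yaw": 0,"claw": 3.4},
  {"tx": 0,"ty": 0,"tz": -3,"yaw": 0,"claw": 3.4},
  {"tx": 0,"ty": 0,"tz": -2,"yaw": 0,"claw": 3.4},
  {"tx": 0,"ty": 0,"tz": -1.2,"yaw": 0,"claw": 3.4},
  {"tx": 0,"ty": 0,"tz": -1,"yaw": 0,"claw": 3.4},
  {"tx": 0,"ty": 0,"tz": 0,"yaw": 0,"claw": 3.4},
  {"tx": 0,"ty": 0,"tz": 0,"yaw": 0,"claw": 2.0},
  {"tx": 0,"ty": 0,"tz": 0,"yaw": 0,"claw": 2.0},
  {"tx": 0,"ty": 0,"tz": 0,"yaw": 0,"claw": 2.0},
], newtons=20)

```text
time_s: 2.9
position: [0.481, -0.0668, 0.0989]
tool_rot: [[0.87, 0.494, 0.001], [0.494, -0.87, -0.0], [0.001, 0.001, -1.0]]
ft_force: [0.4, -0.1, 0.0]
grip_width: 0.02
gripper_force: 0.0
```

```bash
python3 - <<'E'
import numpy as np
# arc from -150.3 clockwise, steps 3 deg, r=.098
a=np.radians(-150.3-np.arange(0,40,3)); p=9.8*np.c_[np.cos(a),np.sin(a)]
print(np.diff(p,axis=0).round(2).tolist())
E
```

```text
[[-0.24, 0.45], [-0.22, 0.46], [-0.19, 0.48], [-0.17, 0.48], [-0.14, 0.49], [-0.12, 0.5], [-0.09, 0.5], [-0.06, 0.51], [-0.04, 0.51], [-0.01, 0.51], [0.02, 0.51], [0.04, 0.51], [0.07, 0.51]]
```

Emit:
servo_tool([
  {"tx": -0.24,"ty": 0.45,"tz": 0,"yaw": -3,"claw": 2.0},
  {"tx": -0.22,"ty": 0.46,"tz": 0,"yaw": -3,"claw": 2.0},
  {"tx": -0.19,"ty": 0.48,"tz": 0,"yaw": -3,"claw": 2.0},
  {"tx": -0.17,"ty": 0.48,"tz": 0,"yaw": -3,"claw": 2.0},
  {"tx": -0.14,"ty": 0.49,"tz": 0,"yaw": -3,"claw": 2.0},
  {"tx": -0.12,"ty": 0.5,"tz": 0,"yaw": -3,"claw": 2.0},
  {"tx": -0.09,"ty": 0.5,"tz": 0,"yaw": -3,"claw": 2.0},
  {"tx": -0.06,"ty": 0.51,"tz": 0,"yaw": -3,"claw": 2.0},
  {"tx": -0.04,"ty": 0.51,"tz": 0,"yaw": -3,"claw": 2.0},
  {"tx": -0.01,"ty": 0.51,"tz": 0,"yaw": -3,"claw": 2.0},
  {"tx": 0.02,"ty": 0.51,"tz": 0,"yaw": -3,"claw": 2.0},
  {"tx": 0,"ty": 0,"tz": 0,"yaw": 0,"claw": 2.0},
])

```text
time_s: 4.1
position: [0.4682, -0.0124, 0.0987]
tool_rot: [[0.998, -0.06, 0.001], [-0.06, -0.998, -0.0], [0.001, 0.0, -1.0]]
ft_force: [-0.2, 0.7, -0.0]
grip_width: 0.02
gripper_force: 0.0
```

Emit:
servo_tool([
  {"tx": 0.01,"ty": 0.17,"tz": 0,"yaw": -1,"claw": 2.0},
  {"tx": 0.01,"ty": 0.17,"tz": 0,"yaw": -1,"claw": 2.0},
  {"tx": 0.01,"ty": 0.17,"tz": 0,"yaw": -1,"claw": 2.0},
])

```text
time_s: 4.4
position: [0.4687, -0.0078, 0.0985]
tool_rot: [[0.994, -0.113, 0.001], [-0.113, -0.994, -0.0], [0.001, 0.0, -1.0]]
ft_force: [-0.1, -1.5, 1.7]
grip_width: 0.02
gripper_force: 1.1
```

Emit:
servo_tool([
  {"tx": 0.02,"ty": 0.17,"tz": 0,"yaw": -1,"claw": 2.0},
  {"tx": 0.02,"ty": 0.1,"tz": 0,"yaw": -0.6,"claw": 2.0},
])

```text
time_s: 4.6
position: [0.469, -0.0049, 0.0984]
tool_rot: [[0.99, -0.141, 0.0], [-0.141, -0.99, -0.0], [0.0, 0.0, -1.0]]
ft_force: [0.2, -0.6, 1.5]
grip_width: 0.02
gripper_force: 1.1
```

Emit:
servo_tool([
  {"tx": 0.02,"ty": 0.1,"tz": 0,"yaw": -0.6,"claw": 2.0},
  {"tx": 0.02,"ty": 0.1,"tz": 0,"yaw": -0.6,"claw": 2.0},
])

```text
time_s: 4.8
position: [0.4693, -0.0028, 0.0983]
tool_rot: [[0.987, -0.161, -0.0], [-0.161, -0.987, -0.0], [-0.0, 0.0, -1.0]]
ft_force: [-0.3, -2.1, 1.6]
grip_width: 0.0199
gripper_force: 1.1
```

Emit:
servo_tool([
  {"tx": 0.02,"ty": 0.1,"tz": 0,"yaw": -0.5,"claw": 2.0},
])

```text
time_s: 4.9
position: [0.4694, -0.0018, 0.0983]
tool_rot: [[0.985, -0.17, -0.0], [-0.17, -0.985, 0.0], [-0.0, 0.0, -1.0]]
ft_force: [-1.0, -1.3, 1.4]
grip_width: 0.0201
gripper_force: 1.1
```

Emit:
servo_tool([
  {"tx": 0.02,"ty": 0.1,"tz": 0,"yaw": -0.5,"claw": 2.0},
  {"tx": 0.02,"ty": 0.1,"tz": 0,"yaw": -0.5,"claw": 2.0},
])

```text
time_s: 5.1
position: [0.4697, -0.0012, 0.0983]
tool_rot: [[0.983, -0.186, -0.001], [-0.186, -0.983, -0.003], [-0.0, 0.003, -1.0]]
ft_force: [-4.8, -17.3, 2.0]
grip_width: 0.02
gripper_force: 8.8
```

Emit:
servo_tool([
  {"tx": 0.0,"ty": 0.1,"tz": 0,"yaw": 0,"claw": 2.0},
])

```text
time_s: 5.2
position: [0.4697, -0.001, 0.0983]
tool_rot: [[0.983, -0.185, -0.001], [-0.185, -0.983, -0.005], [-0.0, 0.005, -1.0]]
ft_force: [-5.1, -21.7, 0.7]
grip_width: 0.02
gripper_force: 11.6
```

Emit:
servo_tool([
  {"tx": 0,"ty": -0.5,"tz": 0,"yaw": 0,"claw": 2.6},
  {"tx": 0,"ty": 0,"tz": 0,"yaw": 0,"claw": 2.8},
  {"tx": 0,"ty": 0,"tz": 1,"yaw": 0,"claw": 2.8},
  {"tx": 0,"ty": 0,"tz": 3,"yaw": 0,"claw": 2.8},
  {"tx": 0,"ty": 0,"tz": 4.5,"yaw": 0,"claw": 2.8},
  {"tx": 0,"ty": 0,"tz": 4.5,"yaw": 0,"claw": 2.8},
  {"tx": 0,"ty": 0,"tz": 2,"yaw": 0,"claw": 2.8},
  {"tx": 0,"ty": 0,"tz": 0,"yaw": 0,"claw": 2.8},
])

```text
time_s: 6.0
position: [0.4706, -0.0037, 0.2518]
tool_rot: [[0.983, -0.186, 0.007], [-0.186, -0.983, -0.001], [0.007, 0.0, -1.0]]
ft_force: [0.4, 0.3, -0.8]
grip_width: 0.0281
gripper_force: 0.0
```

```bash
python3 - <<'E'
from h import *
im,D=env.get_image("wrist"); m=env.camera_model("wrist"); cv2.imwrite("pics/w3.png",im[...,::-1]); np.savez("w3.npz",im=im,T=m["T"])
o=env.observe(); print(o["position"],o["q"])
E
```

```text
[ 0.46995799 -0.00358307  0.24961711] [-1.49271174e+01  1.37273788e+01  8.65161816e+01  2.30543450e-02
  7.95942647e+01  8.57830095e+01]
```

View pics/w3.png

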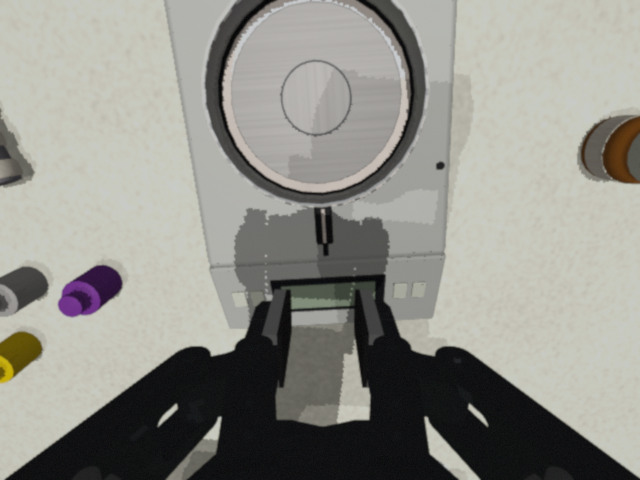

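The lug at (322,210)–(325,245) lines up with the locked mark just beyond its end at (325,250), so the collar is home and the pan is empty. Next is the weight. I'm turning the jaws to about 27° so they clear purple and yellow.

Emit:
servo_tool([
  {"tx": -0.2,"ty": 2.1,"tz": 0,"yaw": 8,"claw": 6},
  {"tx": -0.2,"ty": 2.1,"tz": 0,"yaw": 8,"claw": 6},
  {"tx": -0.2,"ty": 2.1,"tz": 0,"yaw": 8,"claw": 6},
  {"tx": -0.2,"ty": 2.1,"tz": 0,"yaw": 8,"claw": 6},
  {"tx": -0.2,"ty": 2.1,"tz": 0,"yaw": 8,"claw": 6},
  {"tx": -0.2,"ty": 2.1,"tz": 0,"yaw": 8,"claw": 6},
  {"tx": -0.2,"ty": 2.1,"tz": 0,"yaw": 8,"claw": 6},
  {"tx": -0.2,"ty": 2.1,"tz": 0,"yaw": 8,"claw": 6},
  {"tx": -0.2,"ty": 2.1,"tz": 0,"yaw": 8,"claw": 6},
  {"tx": -0.2,"ty": 2.1,"tz": 0,"yaw": 8,"claw": 6},
  {"tx": -0.2,"ty": 2.1,"tz": 0,"yaw": 8,"claw": 6},
  {"tx": -0.2,"ty": 2.1,"tz": 0,"yaw": 8,"claw": 6},
  {"tx": -0.2,"ty": 2.1,"tz": 0,"yaw": 8,"claw": 6},
  {"tx": -0.2,"ty": 2.1,"tz": 0,"yaw": 8,"claw": 6},
  {"tx": -0.2,"ty": 2.1,"tz": 0,"yaw": 8,"claw": 6},
  {"tx": -0.2,"ty": 2.1,"tz": 0,"yaw": 8,"claw": 6},
  {"tx": 0,"ty": 0,"tz": 0,"yaw": 0,"claw": 6},
  {"tx": 0,"ty": 0,"tz": 0,"yaw": 0,"claw": 6},
])

```text
time_s: 7.85
position: [0.4374, 0.3319, 0.2471]
tool_rot: [[-0.457, 0.89, -0.002], [0.89, 0.457, -0.001], [-0.0, -0.003, -1.0]]
ft_force: [0.1, 0.9, 0.1]
grip_width: 0.06
gripper_force: 0.0
```

```bash
python3 - <<'E'
from h import *
w=np.load("w3.npz"); im,D=env.get_image("wrist"); m=env.camera_model("wrist"); cv2.imwrite("pics/w4.png",im[...,::-1])
o=env.observe(); print(o["position"],o["q"],np.degrees(np.arctan2(o["tool_rot"][1][1],o["tool_rot"][0][1])))
P=cloud("wrist",D,m); s=(np.hypot(P[...,0]-.437,P[...,1]-.331)<.035)&(P[...,2]>.01)&(D>0)&(P[...,2]<.08)
print(s.sum()); z=P[s]; k=z[z[:,2]>.058]; print("knob top",k.mean(0),(k.min(0)+k.max(0))/2,len(k))
h=z[(z[:,2]>.040)&(z[:,2]<.047)]; print("shoulder",(h.min(0)+h.max(0))/2,len(h))
E
```

```text
[0.43758539 0.33156766 0.24744785] [ 2.47975126e+01  2.18740426e+01  7.47169055e+01 -8.01726344e-03
  8.35203551e+01 -2.33625722e+00] 27.134678933231402
1590
knob top [0.43813848 0.34231892 0.06251182] [0.43831882 0.34195523 0.06184724] 571
shoulder [0.43818964 0.34190829 0.04350356] 788
```

View pics/w4.png

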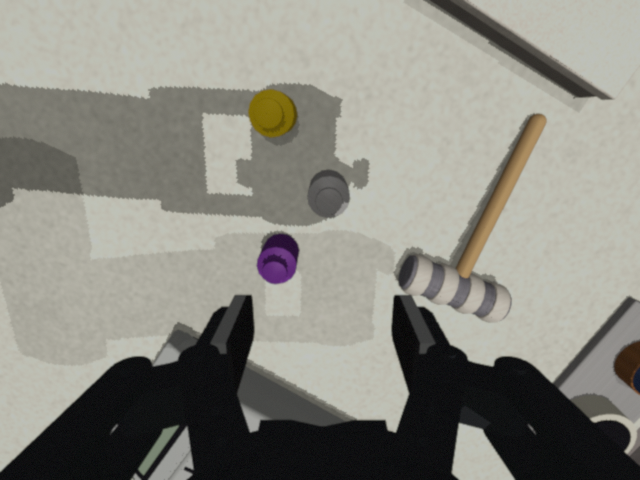

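Steel weight at (328,193), purple at (277,258), yellow at (272,113). The finger tracks to the left and right of the steel weight are clear. Depth puts it at (0.438, 0.342).

Emit:
servo_tool([
  {"tx": 0.1,"ty": 1.0,"tz": -3,"yaw": 0,"claw": 6},
  {"tx": 0,"ty": 0,"tz": -4,"yaw": 0,"claw": 6},
  {"tx": 0,"ty": 0,"tz": -4,"yaw": 0,"claw": 6},
  {"tx": 0,"ty": 0,"tz": -4,"yaw": 0,"claw": 6},
  {"tx": 0,"ty": 0,"tz": -3,"yaw": 0,"claw": 6},
  {"tx": 0,"ty": 0,"tz": -2,"yaw": 0,"claw": 6},
  {"tx": 0,"ty": 0,"tz": -1.2,"yaw": 0,"claw": 6},
  {"tx": 0,"ty": 0,"tz": 0,"yaw": 0,"claw": 6},
  {"tx": 0,"ty": 0,"tz": 0,"yaw": 0,"claw": 4.8},
  {"tx": 0,"ty": 0,"tz": 0,"yaw": 0,"claw": 4.2},
  {"tx": 0,"ty": 0,"tz": 0,"yaw": 0,"claw": 3.6},
  {"tx": 0,"ty": 0,"tz": 0,"yaw": 0,"claw": 3.6},
  {"tx": 0,"ty": 0,"tz": 0,"yaw": 0,"claw": 3.6},
], newtons=40)

```text
time_s: 9.2
position: [0.4389, 0.342, 0.0377]
tool_rot: [[-0.458, 0.889, 0.001], [0.889, 0.458, 0.0], [-0.0, 0.001, -1.0]]
ft_force: [-2.5, -3.1, 5.5]
grip_width: 0.0388
gripper_force: 40.0
```

Emit:
servo_tool([
  {"tx": 0,"ty": 0,"tz": 0.5,"yaw": 0,"claw": 3.6},
  {"tx": 0,"ty": 0,"tz": 1.5,"yaw": 0,"claw": 3.6},
  {"tx": 0,"ty": 0,"tz": 3,"yaw": 0,"claw": 3.6},
  {"tx": 0,"ty": 0,"tz": 3,"yaw": 0,"claw": 3.6},
  {"tx": 0,"ty": 0,"tz": 3,"yaw": 0,"claw": 3.6},
  {"tx": 0,"ty": 0,"tz": 3,"yaw": 0,"claw": 3.6},
  {"tx": 0,"ty": 0,"tz": 2,"yaw": 0,"claw": 3.6},
  {"tx": 0,"ty": 0,"tz": 0,"yaw": 0,"claw": 3.6},
  {"tx": 0,"ty": 0,"tz": 0,"yaw": 0,"claw": 3.6},
])

```text
time_s: 10.1
position: [0.4384, 0.3419, 0.1957]
tool_rot: [[-0.458, 0.889, -0.001], [0.889, 0.458, -0.0], [0.0, -0.001, -1.0]]
ft_force: [-0.3, 0.6, -6.1]
grip_width: 0.0389
gripper_force: 41.6
```

Emit:
servo_tool([
  {"tx": 0.4,"ty": -1.2,"tz": 0,"yaw": 0,"claw": 3.6},
  {"tx": 0.9,"ty": -2.5,"tz": 0,"yaw": 0,"claw": 3.6},
  {"tx": 0.9,"ty": -2.5,"tz": 0,"yaw": 0,"claw": 3.6},
  {"tx": 0.9,"ty": -2.5,"tz": 0,"yaw": 0,"claw": 3.6},
  {"tx": 0.9,"ty": -2.5,"tz": 0,"yaw": 0,"claw": 3.6},
  {"tx": 0.9,"ty": -2.5,"tz": 0,"yaw": 0,"claw": 3.6},
  {"tx": 0.9,"ty": -2.5,"tz": 0,"yaw": 0,"claw": 3.6},
  {"tx": 0.9,"ty": -2.5,"tz": 0,"yaw": 0,"claw": 3.6},
  {"tx": 0.9,"ty": -2.5,"tz": 0,"yaw": 0,"claw": 3.6},
  {"tx": 0.9,"ty": -2.5,"tz": 0,"yaw": 0,"claw": 3.6},
  {"tx": 0.9,"ty": -2.5,"tz": 0,"yaw": 0,"claw": 3.6},
  {"tx": 0.9,"ty": -2.5,"tz": 0,"yaw": 0,"claw": 3.6},
  {"tx": 0.9,"ty": -2.5,"tz": 0,"yaw": 0,"claw": 3.6},
  {"tx": 0.9,"ty": -2.5,"tz": 0,"yaw": 0,"claw": 3.6},
  {"tx": 0.6,"ty": -1.8,"tz": 0,"yaw": 0,"claw": 3.6},
  {"tx": 0.0,"ty": -0.5,"tz": 0,"yaw": 0,"claw": 3.6},
  {"tx": 0,"ty": 0,"tz": 0,"yaw": 0,"claw": 3.6},
  {"tx": 0,"ty": 0,"tz": 0,"yaw": 0,"claw": 3.6},
  {"tx": 0,"ty": 0,"tz": 0,"yaw": 0,"claw": 3.6},
])

```text
time_s: 12.0
position: [0.5655, -0.017, 0.1963]
tool_rot: [[-0.459, 0.888, -0.0], [0.888, 0.459, 0.0], [0.0, -0.0, -1.0]]
ft_force: [-1.1, -0.0, -4.6]
grip_width: 0.0389
gripper_force: 41.6
```

```bash
python3 - <<'E'
from h import *
o=env.observe(); print(o["position"],o["ft_force"],o["grip_width"])
im,D=env.get_image("side"); m=env.camera_model("side"); P=cloud("side",D,m)
im2,_=env.get_image("wrist")
cv2.imwrite("pics/s5.png",np.vstack([im[60:300,200:520],im2[::2,::2]])[...,::-1])
E
```

```text
[ 0.56551484 -0.01698831  0.19628439] [-1.05001617 -0.02738416 -4.62303438] 0.03889183380731281
```

View pics/s5.png

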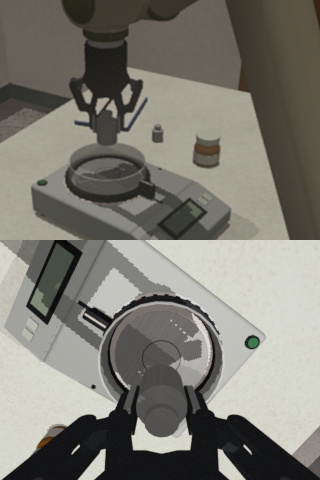

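The weight hangs upright between the jaws above the pan: side view at (105,128) in the upper half, with the lug still at the mark. The force of about −4.6 N agrees with 500 g. I'm lowering it.

Emit:
servo_tool([
  {"tx": 0,"ty": 0,"tz": -2,"yaw": 0,"claw": 3.6},
  {"tx": 0,"ty": 0,"tz": -2,"yaw": 0,"claw": 3.6},
  {"tx": 0,"ty": 0,"tz": -1.5,"yaw": 0,"claw": 3.6},
  {"tx": 0,"ty": 0,"tz": -1,"yaw": 0,"claw": 3.6},
  {"tx": 0,"ty": 0,"tz": -0.5,"yaw": 0,"claw": 3.6},
  {"tx": 0,"ty": 0,"tz": 0,"yaw": 0,"claw": 3.6},
  {"tx": 0,"ty": 0,"tz": 0,"yaw": 0,"claw": 3.6},
])

```text
time_s: 12.8
position: [0.5662, -0.0179, 0.127]
tool_rot: [[-0.458, 0.889, 0.001], [0.889, 0.458, -0.0], [-0.001, 0.001, -1.0]]
ft_force: [0.8, -0.5, -4.6]
grip_width: 0.0384
gripper_force: 41.5
```

Emit:
servo_tool([
  {"tx": 0,"ty": 0,"tz": -0.1,"yaw": 0,"claw": 3.6},
  {"tx": 0,"ty": 0,"tz": -0.1,"yaw": 0,"claw": 3.6},
  {"tx": 0,"ty": 0,"tz": -0.1,"yaw": 0,"claw": 3.6},
  {"tx": 0,"ty": 0,"tz": 0,"yaw": 0,"claw": 3.6},
  {"tx": 0,"ty": 0,"tz": 0,"yaw": 0,"claw": 3.6},
])

```text
time_s: 13.3
position: [0.5659, -0.0179, 0.1234]
tool_rot: [[-0.458, 0.889, -0.0], [0.889, 0.458, 0.0], [0.0, -0.0, -1.0]]
ft_force: [-0.1, 0.7, -4.4]
grip_width: 0.0386
gripper_force: 41.5
```

Emit:
servo_tool([
  {"tx": 0,"ty": 0,"tz": -0.1,"yaw": 0,"claw": 3.6},
  {"tx": 0,"ty": 0,"tz": -0.1,"yaw": 0,"claw": 3.6},
  {"tx": 0,"ty": 0,"tz": 0,"yaw": 0,"claw": 3.6},
  {"tx": 0,"ty": 0,"tz": 0,"yaw": 0,"claw": 3.6},
])

```text
time_s: 13.7
position: [0.5659, -0.0179, 0.1214]
tool_rot: [[-0.458, 0.889, 0.0], [0.889, 0.458, -0.0], [-0.0, 0.0, -1.0]]
ft_force: [0.4, 1.1, -4.7]
grip_width: 0.0385
gripper_force: 41.6
```

Emit:
servo_tool([
  {"tx": 0,"ty": 0,"tz": -0.1,"yaw": 0,"claw": 3.6},
  {"tx": 0,"ty": 0,"tz": 0,"yaw": 0,"claw": 3.6},
  {"tx": 0,"ty": 0,"tz": 0,"yaw": 0,"claw": 3.6},
])

```text
time_s: 14.0
position: [0.5659, -0.0179, 0.1204]
tool_rot: [[-0.458, 0.889, 0.0], [0.889, 0.458, -0.0], [-0.0, 0.0, -1.0]]
ft_force: [0.2, -0.3, -3.3]
grip_width: 0.039
gripper_force: 41.7
```

Contact begins near z = 0.121. I'm continuing down until the pan carries about the full weight.

Emit:
servo_tool([
  {"tx": 0,"ty": 0,"tz": -0.1,"yaw": 0,"claw": 3.6},
  {"tx": 0,"ty": 0,"tz": 0,"yaw": 0,"claw": 3.6},
  {"tx": 0,"ty": 0,"tz": 0,"yaw": 0,"claw": 3.6},
])

```text
time_s: 14.3
position: [0.5659, -0.0179, 0.1194]
tool_rot: [[-0.458, 0.889, 0.0], [0.889, 0.458, -0.0], [-0.0, 0.0, -1.0]]
ft_force: [-0.9, 0.3, -1.7]
grip_width: 0.0387
gripper_force: 41.8
```

Emit:
servo_tool([
  {"tx": 0,"ty": 0,"tz": -0.1,"yaw": 0,"claw": 3.6},
  {"tx": 0,"ty": 0,"tz": 0,"yaw": 0,"claw": 3.6},
  {"tx": 0,"ty": 0,"tz": 0,"yaw": 0,"claw": 3.6},
])

```text
time_s: 14.6
position: [0.5659, -0.0179, 0.1184]
tool_rot: [[-0.458, 0.889, 0.0], [0.889, 0.458, -0.0], [-0.0, 0.0, -1.0]]
ft_force: [0.2, -0.7, 0.5]
grip_width: 0.0389
gripper_force: 42.0
```

Emit:
servo_tool([
  {"tx": 0,"ty": 0,"tz": 0,"yaw": 0,"claw": 4.1},
  {"tx": 0,"ty": 0,"tz": 0,"yaw": 0,"claw": 4.4},
  {"tx": 0,"ty": 0,"tz": 0,"yaw": 0,"claw": 4.8},
  {"tx": 0,"ty": 0,"tz": 0,"yaw": 0,"claw": 5.2},
  {"tx": 0,"ty": 0,"tz": 0,"yaw": 0,"claw": 5.4},
  {"tx": 0,"ty": 0,"tz": 0,"yaw": 0,"claw": 5.4},
  {"tx": 0,"ty": 0,"tz": 0.5,"yaw": 0,"claw": 5.4},
  {"tx": 0,"ty": 0,"tz": 1.5,"yaw": 0,"claw": 5.4},
  {"tx": 0,"ty": 0,"tz": 3,"yaw": 0,"claw": 5.4},
  {"tx": 0,"ty": 0,"tz": 4,"yaw": 0,"claw": 5.4},
  {"tx": 0,"ty": 0,"tz": 4,"yaw": 0,"claw": 5.4},
  {"tx": 0,"ty": 0,"tz": 0,"yaw": 0,"claw": 5.4},
  {"tx": 0,"ty": 0,"tz": 0,"yaw": 0,"claw": 5.4},
])

```text
time_s: 15.9
position: [0.5658, -0.0179, 0.2491]
tool_rot: [[-0.458, 0.889, 0.002], [0.889, 0.458, -0.0], [-0.001, 0.001, -1.0]]
ft_force: [-1.9, 0.2, -0.1]
grip_width: 0.0542
gripper_force: 0.0
```

```bash
python3 - <<'E'
from h import *
im,D=env.get_image("wrist"); m=env.camera_model("wrist"); im2,_=env.get_image("side")
cv2.imwrite("pics/end.png",np.hstack([im[:,:400],cv2.resize(im2[60:300,200:400],None,fx=2,fy=2)])[...,::-1])
P=cloud("wrist",D,m); s=(np.hypot(P[...,0]-.566,P[...,1]+.0175)<.035)&(D>0)&(P[...,2]<.16)
z=P[s]; k=z[z[:,2]>.138]; print("knob",(k.min(0)+k.max(0))/2,k[:,2].max(),len(k),np.median(k[:,2]))
h=z[(z[:,2]>.118)&(z[:,2]<.132)]; print("shoulder",(h.min(0)+h.max(0))/2)
o=env.observe();print(o["position"],o["time_s"])
E
```

```text
knob [ 0.56535349 -0.01704743  0.14109531] 0.14418883387385406 930 0.14177616623045247
shoulder [ 0.56516371 -0.01698316  0.1227847 ]
[ 0.5653934  -0.01782785  0.24729052] 16.0
```

View pics/end.png

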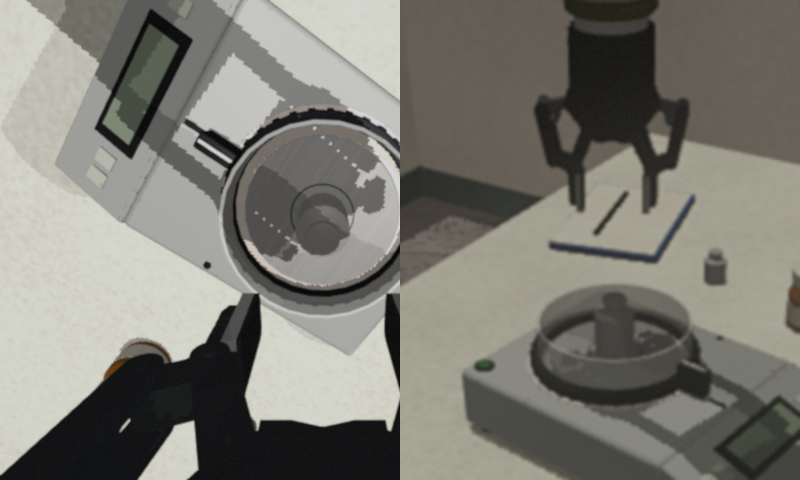

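The weight stands upright inside the engraved circle at about (320,215). I'll check the lug's angle with the height accounted for: its index line runs about (197,143)–(228,160), and the mark is near (190,125).

```bash
python3 - <<'E'
from h import *
m=env.camera_model("wrist"); c=np.array([.5655,-.0173,0])
for u,v,z in((198,143,.1),(213,151,.1),(228,160,.1),(185,121,.07),(200,131,.07)):
    q=ray("wrist",u,v,z,m)-c; print(np.hypot(*q[:2]).round(4),np.degrees(np.arctan2(q[1],q[0])).round(1))
# earlier view w3, before the weight
T=np.load("w3.npz")["T"]; m["T"]=T
c=ray("wrist",316,97,.084,m); print(c)
for u,v,z in((321,212,.1),(324,242,.1),(325,252,.07)):
    q=ray("wrist",u,v,z,m)-c; print(np.hypot(*q[:2]).round(4),np.degrees(np.arctan2(q[1],q[0])).round(1))
E
```

```text
0.1097 173.6
0.0978 173.0
0.0855 172.6
0.1335 172.7
0.12 172.6
[ 0.56503075 -0.01721153  0.084     ]
0.0852 171.8
0.1101 172.4
0.1302 172.4
```

The lug (173.0°) and the mark (172.6°) agree within 0.5°. The weight is about 1 mm off centre, and the arm is clear.

```bash
python3 -c "
from rig import env
print(env.close_job())"
```

```text
the job is handed in; nothing more can be done
None
```

I've handed the job in, and no verdict came back: I turned the collar fully home with the pan empty, and the 500 g weight now stands upright about 1 mm from the pan's centre; the arm never went near the small weight, jar or mallet.

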